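Fan three spacer plates along the parts tray

TASK

Lay out the three steel spacer plates as an overlapping row, like roof tiles, along the centre line of the metal tray: first the longest flat and end-on against the tray's stop (its taller, thicker end wall), then the middle one with about a third of its own length lapped over the longest's free end and its other end down on the tray. Only then lift the shortest out of its holder, which leaves only its ends free, set it down flat on the rubber mat and let go so that it can be taken again by its long sides, and lap about a third of it over the middle plate's free end in the same way. All lengths run along the tray; do not shift the loose parts standing around.

Things in the scene. Friction and masses are not known exactly. Their poses are not given: they have to be found in the camera images.
- plate_long_center (a point): Centre of the longest steel spacer plate: 80 mm long, 44 mm wide, 6 mm thick, a dark bolt hole drawn near each end, 165 g. Starts flat on the bench to the left of the tray. Its origin is this point at its centre (half-way up); x runs along its length, y across its width, z up. It looks the same turned by half a turn.
- plate_mid_center (a point): Centre of the middle steel spacer plate: 68 mm long, 44 mm wide, 6 mm thick, 140 g, else like the longest. Starts flat on the bench to the left of the tray; the two may have changed places. Its origin is this point at its centre (half-way up); x runs along its length, y across its width, z up. It looks the same turned by half a turn.
- plate_short_center (a point): Centre of the shortest steel spacer plate: 56 mm long, 44 mm wide, 6 mm thick, 115 g. Starts flat in the holder to the right, its underside 8 mm above the bench, each end overhanging the holder by about 10 mm. Its origin is this point at its centre (half-way up); x runs along its length, y across its width, z up. It looks the same turned by half a turn.
- tray_stop (a point): Foot of the tray's stop: on the inner floor, mid inner face. x runs from the stop, to the robot's left, along the tray's centre line, the way the row grows; z up. Fixed dark metal tray, inside 204 mm long, 164 wide, floor 3 mm above the bench. The stop, at the right-hand end seen from the robot, rises 26 mm above the bench, 12 mm thick, full width; other rims 8 mm above the bench, 4 thick.
- holder_seat (a point): Middle of the seat of the fixed grey plate holder, 8 mm above the bench: a short U channel 36 mm long along its x and 60 mm wide over its two walls, which are 6 mm thick, stand 22 mm above the bench along both long sides of the short plate and leave about 2 mm at each side. Its ends (x and -x) are open, so the plate in it can be taken only by its two ends.
- mat_top (a point): Centre of the top of the black rubber mat on the right, near the robot: 135 x 135 mm, fixed, its top 3 mm above the bench; x and y along its edges.
- bearing: bystander: steel bearing ring, 40 mm across, 13 mm high, loose on the bench to the left, origin under it; leave it alone
- pulley: bystander: dark belt pulley, 60 mm across, 28 mm high, on the right, origin under it; leave it alone
- bracket: bystander: small dark angle bracket, 50 x 30 x 44 mm, behind the tray, origin under it; leave it alone
- spray_can: bystander: plain metal can, 60 mm across, 150 mm high, far left, origin under it; leave it alone
- solenoid: bystander: upright dark cylinder with two brass studs, 52 mm across, 82 mm high, left, near the robot, origin under it; leave it alone
Not all that is in view belongs to the job. Leave any purple look-alike of the part that bears plate_short_center alone.

How it is judged:
By the outcome, as a careful person would: the job done as asked, in the order asked, and still so for the second after the job is handed in, with the robot touching nothing.
It also fails if it takes over 72 s, if anything falls off the work surface, if the arm or the gripper's body presses on something with over 40 N, if the wrist force passes 120 N, or if a joint passes its speed limit or range.

ROBOT

A 6-joint arm with a two-finger parallel gripper is mounted at the origin on the work surface. World frame = base frame: x ahead of the robot, y to its left, z up, the work surface at z = 0. Lengths are in mm, angles in rad, forces in N, time in s.
With the tool pointing down it reaches from about 300 to 875 mm from the base axis. Payload 4.2 kg.
Tool frame: the origin (TCP) lies midway between the tips of the shut fingers; the grasp point (between the pads) lies 19 mm behind it; z points along the fingers, y is the line along which they close (so a half turn about z gives the same grasp; the last joint's range is limited). The gripper opens to 85 mm and grips with 20 to 120 N. Pads are 22 mm wide; open, the fingers measure 114 mm over their backs; the gripper's body (76 mm by 85 mm) begins 54 mm behind the grasp point. The pads swing forward as they close: fully open they stand 13 mm farther back than shut.
Start: joints at [-1.275, 0.32, 1.565, -0, 1.257, -0.02], TCP at [178.585, -546.579, 231.338] pointing down, gripper open.
Joint ranges: [-3.11, 3.11], [-0.84, 2.01], [0.21, 2.61], [-1.34, 4.49], [0.05, 2.63], [-2.56, 2.56]. Speed limits (rad/s): [2.57, 2.57, 3.14, 3.14, 3.14, 3.14].

INTERFACE

Orientations are given as a unit quaternion [x, y, z, w].
In Python, from cell import status, cams, arm, regions_of gives the robot as it stands. The module is installed in compiled form; this text tells all that it offers.
- The arm moves only by the shell command python3 -m pendant 'ROWS'. ROWS is JSON, a list of rows, each an object with "travel": the shift along the tool's x, y, z in units of 40 mm (1.0 is 40 mm), a list of three; "spin": the turn about the tool's z in units of 5 degrees (1.0 is 5 degrees); "grip": the opening, from 0 (shut) to 1 (fully open). In form: [{"travel": [dx, dy, dz], "spin": spin, "grip": grip}, ...]. A call has exactly 10 rows; each row is the pose to reach, as a shift and turn from the pose commanded when the call began, along the tool's axes at that moment; what a row does not reach only later rows make up. A row lasts 1/10 s, in which the tool goes at most 50 mm and 8.59 degrees, less where a joint would pass 70% of its speed; a pose out of reach is approached as far as the arm can. A call with a gripper value outside its range is refused whole. The fingers move at their own pace and stop on an object; the grip force is fixed at half the most. Time passes only in rows, so rows that repeat a pose let the fingers close, or fill a call up. It gives the time, the measured TCP pose, the force, the opening and the grip force at its end, in the units of the state.
- status.state(): the state, without advancing time (a new reading comes with each control period).
- cams.grab_frame(name): name is "scene" or "side" or "wrist"; returns (picture, depth): 384x512x3 uint8, red, green, blue; 384x512 float32, mm along the optical axis (not along the pixel's ray), 0 where there is no reading.
- cams.get_calibration(name): a dict with "camera_matrix" (3x3 intrinsics, pixels), "k1" (the pictures are not rectified: a ray, as slopes to the right and down, at radius r is drawn at 1 + k1 r^2 times it, then the intrinsics apply), "R" (3x3) and "t" (3): a world point X has camera coordinates R X + t; the wrist camera has in their place "T_tool_cam" (4x4, takes a point from camera to tool coordinates, whose origin is the TCP and whose axes are the flange's). Camera axes: x right, y down, z forward; pixel columns grow to the right and rows downward; lengths in mm; the calibration is good to about 2 mm. A picture is of the moment at which its call begins: read the wrist's pose just before it. get_calibration takes no time and is no camera call.
- arm.hand_in(): hands the job in; it is judged then, once.
Trained networks look in the newest picture that a camera, given by its name, has taken for a name from the list of things; names that differ only in an ending like _2 or _b are one class to them, and where a whole thing is asked for, a point or a joint stands for the part that bears it (a point fixed in the world has none). Each returns a list of dicts, best first, with "score" (0 to 1); they miss things now and then, are a little off and sometimes report something else, mostly with a low value. They report only what shows in the picture. A call takes as long as a camera call. They do not tell look-alikes from the thing itself.
- regions_of(label, camera): "pixels" (384x512 bool, what is visible of it) and "extent" ([left, top, right, bottom] in pixels, round what is visible of it).
The state is a dict: "clock": time; "q": joint angles; "dq": joint speeds; "effort": joint torques, N m; "tcp_pos": TCP position; "tcp_rot": TCP orientation; "wrist_force": force on the tool from outside, world axes, zero at the start; "torque": the same for the moment, N m; "width": opening from 0.0 (shut) to 1.0 (fully open); "finger_force": force on a finger pad.
Only numpy, scipy, OpenCV 4.12 (cv2) and the standard library are available. Lean on these libraries where they do the work, as an engineer would, in place of code of your own. Each camera call takes 0.05 s, during which the arm holds its last target. There are 200 camera calls.

## Working session

There is one attempt and no reset: what is moved stays moved. The work goes in short steps, Python scripts to look and compute and a shell command to move; the robot and the scene stay as the last step left them, time stands still between calls to the robot, and variables do not carry over. Pictures are saved under pics/ and viewed, at most 10 in all, crops included, and the job is handed in when it is done.

```bash
mkdir -p pics
cat > h.py <<'E'
import numpy as np, cv2
from cell import status, cams, arm, regions_of
from scipy.spatial.transform import Rotation as Rn
def cal(name, st=None):
    c=cams.get_calibration(name); K=np.array(c["camera_matrix"]); k1=c["k1"]
    if name=="wrist":
        T=np.array(c["T_tool_cam"]); Rt=Rn.from_quat(st["tcp_rot"]).as_matrix()
        Rwc=Rt@T[:3,:3]; p=Rt@T[:3,3]+np.array(st["tcp_pos"])
    else:
        R=np.array(c["R"]); Rwc=R.T; p=-R.T@np.array(c["t"])
    return K,k1,Rwc,p
def cloud(name,depth,st=None):
    K,k1,Rwc,p=cal(name,st)
    v,u=np.mgrid[0:384,0:512].astype(float)
    pts=np.stack([u,v],-1).reshape(-1,1,2)
    n=cv2.undistortPoints(pts,K,np.array([k1,0,0,0.])).reshape(384,512,2)
    X=np.dstack([n*depth[...,None],depth])@Rwc.T+p
    X[depth<=0]=np.nan
    return X
def proj(name,P,st=None):
    K,k1,Rwc,p=cal(name,st)
    c=(np.atleast_2d(P)-p)@Rwc
    n=c[:,:2]/c[:,2:]; n=n*(1+k1*(n**2).sum(1,keepdims=True))
    return n@K[:2,:2].T+K[:2,2]
def save(img,fn,s=1.5): cv2.imwrite(fn,cv2.resize(img[...,::-1],None,fx=s,fy=s))
def rect(P):
    r=cv2.minAreaRect(P[:,:2].astype(np.float32)); b=cv2.boxPoints(r)
    e=[b[1]-b[0],b[2]-b[1]]; i=int(np.linalg.norm(e[1])>np.linalg.norm(e[0]))
    L=e[i]; return np.round(r[0],1),np.round(sorted(r[1]),1),round(float(np.degrees(np.arctan2(L[1],L[0])))%180,1)
E
python3 - <<'E'
from h import *
for cam in ["scene","side","wrist"]:
    st=status.state(); im,d=cams.grab_frame(cam); save(im,f"pics/{cam}0.png")
    X=cloud(cam,d,st); print(cam, (d>0).mean())
    for n in ["plate_long_center","plate_mid_center","plate_short_center","bearing","pulley","bracket","spray_can","solenoid"]:
        for r in regions_of(n,cam)[:4]:
            m=r["pixels"]; P=X[m]; P=P[~np.isnan(P[:,0])]
            if len(P)<20: continue
            z=np.median(P[:,2]); Q=P[abs(P[:,2]-z)<5]
            print(n,round(r["score"],2),np.round(r["extent"]),m.sum(),"z",round(z,1),rect(Q) if len(Q)>5 else "")
print(st)
E
```

```text
scene 0.9958953857421875
plate_long_center 0.51 [255. 136. 268. 154.] 222 z 3.7 (array([443.4, 263.2]), array([46.6, 89.2]), 118.1)
plate_mid_center 0.63 [302. 152. 322. 168.] 209 z 3.5 (array([633.3, 302.5]), array([46.5, 73.1]), 93.8)
plate_short_center 0.76 [196. 258. 220. 281.] 280 z 13.1 (array([ 616. , -242.5]), array([45.1, 58.7]), 173.4)
plate_short_center 0.66 [166. 193. 179. 209.] 173 z 3.5 (array([ 371. , -113.1]), array([40.4, 54.5]), 129.2)
plate_short_center 0.53 [174. 288. 192. 313.] 326 z 5.1 (array([ 629.2, -349.6]), array([44.7, 59.2]), 115.8)
plate_short_center 0.52 [296. 262. 318. 278.] 271 z 5.2 (array([837.7, -76.3]), array([45.3, 56.2]), 38.2)
bearing 0.64 [195. 257. 219. 281.] 294 z 13.0 (array([ 616.3, -240.1]), array([46.8, 58.6]), 173.2)
pulley 0.6 [113. 298. 137. 322.] 457 z 21.1 (array([ 521.7, -450.7]), array([57.1, 58.5]), 159.6)
bracket 0.6 [256. 262. 272. 274.] 191 z 3.4 (array([ 739.9, -139.4]), array([33.4, 48.8]), 35.0)
spray_can 0.96 [311.  82. 334. 126.] 695 z 91.3 (array([557.1, 488.1]), array([26.5, 58.1]), 32.5)
solenoid 0.59 [280. 102. 292. 1
[... 1135 characters left out ...]
rist 0.99609375
{'clock': 0.9, 'q': array([-1.27503795e+00,  3.19595040e-01,  1.56448370e+00,  2.79549389e-06,
        1.25737845e+00, -1.99947955e-02]), 'dq': array([ 0.00026133,  0.00137151,  0.00125475, -0.00051491,  0.000302  ,
        0.00020953]), 'effort': array([-1.25038459e-03, -4.15406942e+01, -2.34420776e+01, -1.74833690e-04,
        1.90476853e-04, -3.19047146e-06]), 'tcp_pos': array([ 178.5688177 , -546.59925677,  231.34713447]), 'tcp_rot': array([9.87563422e-01, 1.57221129e-01, 1.06263081e-05, 6.69049516e-05]), 'wrist_force': array([ 0.08859118, -0.12242094,  0.07133244]), 'torque': array([ 0.03094466,  0.00032654, -0.00475709]), 'finger_force': 0.0, 'width': 0.998497800125745}
```

View pics/scene0.png

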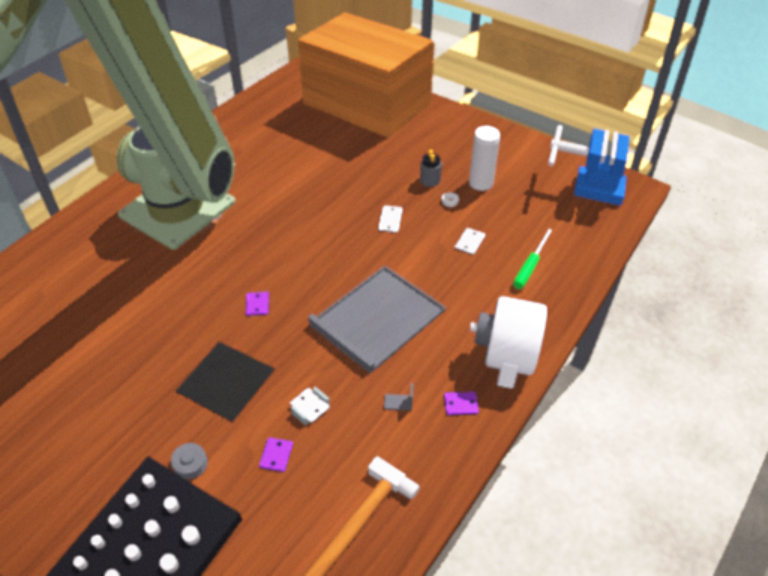

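View pics/side0.png

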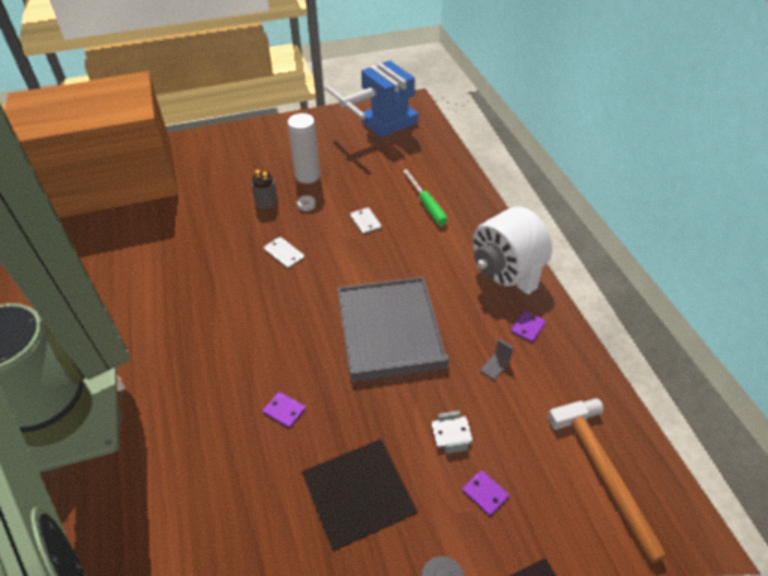

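The scene picture shows the tray at (380,318), with its stop at the lower right edge. The two steel plates are at (390,218) and (470,240), the white short plate in its holder at (310,405) and the mat at (225,380). There are three purple decoys at (257,303), (277,453) and (460,403). The side view agrees: tray (392,330), stop edge (398,375), holder (452,432), mat (360,492).

Run:
```python
from h import *
for cam,box in [("scene",None),("side",None)]:
    im,d=cams.grab_frame(cam); X=cloud(cam,d); h=cv2.cvtColor(im,cv2.COLOR_RGB2HSV).astype(int); 
    s=im.astype(int); sat=s.max(2)-s.min(2)
    sel=lambda m: X[cv2.morphologyEx((m&~np.isnan(X[...,0])).astype(np.uint8),cv2.MORPH_OPEN,np.ones((2,2)))>0]
    inb=lambda x0,x1,y0,y1:(X[...,0]>x0)&(X[...,0]<x1)&(X[...,1]>y0)&(X[...,1]<y1)
    # tray
    reg=inb(400,740,-140,210); dark=(sat<25)&(s.max(2)<140)
    m=(reg&dark&(X[...,2]<15)).astype(np.uint8); n,l,stt,c=cv2.connectedComponentsWithStats(m); k=1+np.argmax(stt[1:,4])
    P=X[l==k]; print(cam,"tray",rect(P),"z",np.percentile(P[:,2],[5,50,95]).round(1))
    P=sel(reg&dark&(X[...,2]>19)&(X[...,2]<34)); print("stop top",len(P),rect(P) if len(P)>4 else'')
    m=(inb(300,600,-400,-150)&(s.max(2)<60)&(X[...,2]<12)).astype(np.uint8); n,l,stt,c=cv2.connectedComponentsWithStats(m); k=1+np.argmax(stt[1:,4])
    P=X[l==k]; print("mat",rect(P),np.median(P[:,2]))
    P=sel(inb(430,600,330,420)&(X[...,2]>8)&(X[...,2]<20)); print("bearing?",len(P),rect(P) if len(P)>4 else'')
    P=sel(inb(540,690,-310,-180)&(X[...,2]>18)&(X[...,2]<30)); print("holder walls",len(P),rect(P) if len(P)>4 else'')
print(np.array(cams.get_calibration("wrist")["T_tool_cam"]).round(3), cams.get_calibration("wrist")["camera_matrix"])
```

```text
scene tray (array([592.8,   4. ]), array([174.2, 223.7]), 82.2) z [-0.8  4.9 12.7]
stop top 72 (array([ 572. , -102.4]), array([  7.1, 152.4]), 171.6)
mat (array([ 448.7, -288.6]), array([130. , 130.1]), 6.4) 2.0549132126118366
bearing? 62 (array([490.3, 398.5]), array([ 44.6, 104.4]), 179.6)
holder walls 46 (array([ 623.7, -238. ]), array([30. , 68.3]), 81.7)
side tray (array([592.1,  16.8]), array([171. , 199.8]), 81.9) z [-0.   3.   6.9]
stop top 336 (array([577.9, -98.1]), array([ 10.9, 168.1]), 170.9)
mat (array([ 447.2, -287.7]), array([132.2, 133.7]), 96.7) 3.8172795613943435
bearing? 82 (array([487.7, 397.4]), array([ 40.5, 107.4]), 173.6)
holder walls 83 (array([ 632.6, -243.5]), array([32.3, 72.3]), 61.2)
[[-1.00000e-03 -9.55000e-01 -2.96000e-01  7.54240e+01]
 [ 1.00000e+00 -1.00000e-03 -1.00000e-03  7.04000e-01]
 [ 0.00000e+00 -2.96000e-01  9.55000e-01 -1.42706e+02]
 [ 0.00000e+00  0.00000e+00  0.00000e+00  1.00000e+00]] [[281.75517057   0.         256.07116579]
 [  0.         281.75517057 192.31375405]
 [  0.           0.           1.        ]]
```

```bash
cat >> h.py <<'E'
def psi(st):
    y=Rn.from_quat(st["tcp_rot"]).as_matrix()[:,1]; return float(np.degrees(np.arctan2(y[1],y[0])))
def plan(x,y,z,ps,st=None):
    st=st or status.state(); R=Rn.from_quat(st["tcp_rot"]).as_matrix()
    d=R.T@(np.array([x,y,z])-np.array(st["tcp_pos"]))
    q1=np.degrees(np.arctan2(y,x)); 
    print("at",np.round(st["tcp_pos"],1),"psi",round(psi(st),2),"q6",round(float(np.degrees(st["q"][5])),1),"t",st["clock"],"w",round(st["width"],3),"F",np.round(st["wrist_force"],1),"ff",st["finger_force"])
    print("travel",np.round(d/40,3),"spin",round(-(ps-psi(st))/5,3),"q6 end",round(q1-ps,0))
E
python3 -c "
from h import *; plan(443,262,170,28)"
```

```text
at [ 178.6 -546.6  231.3] psi -71.91 q6 -1.1 t 1.45 w 1.001 F [0.1 0.6 0.8] ff 0.0
travel [ 12.561 -17.163   1.532] spin -19.982 q6 end 3.0
```

```bash
R='{"travel":[12.56,-17.16,1.5],"spin":-20,"grip":1}'; python3 -m pendant '[{"travel":[12.56,-17.16,1.5],"spin":-20,"grip":1},{"travel":[12.56,-17.16,1.5],"spin":-20,"grip":1},{"travel":[12.56,-17.16,1.5],"spin":-20,"grip":1},{"travel":[12.56,-17.16,1.5],"spin":-20,"grip":1},{"travel":[12.56,-17.16,1.5],"spin":-20,"grip":1},{"travel":[12.56,-17.16,1.5],"spin":-20,"grip":1},{"travel":[12.56,-17.16,1.5],"spin":-20,"grip":1},{"travel":[12.56,-17.16,1.5],"spin":-20,"grip":1},{"travel":[12.56,-17.16,1.5],"spin":-20,"grip":1},{"travel":[12.56,-17.16,1.5],"spin":-20,"grip":1}]'; python3 -c "
from h import *; plan(443,262,170,28)"
```

```text
clock: 2.45
tcp_pos: [333.9, -70.7, 196.5]
tcp_rot: [0.613, 0.79, 0.0, 0.001]
wrist_force: [1.7, -0.2, -0.5]
width: 0.998
finger_force: 0.0
at [333.9 -70.7 196.5] psi 14.36 q6 -28.2 t 2.45 w 0.998 F [ 1.7 -0.2 -0.5] ff 0.0
travel [7.382 4.704 0.662] spin -2.728 q6 end 3.0
```

```bash
python3 -c "
from h import *; plan(540,110,240,-8)"
```

```text
at [333.9 -70.7 196.5] psi 14.36 q6 -28.2 t 2.45 w 0.998 F [ 1.7 -0.2 -0.5] ff 0.0
travel [ 3.097  6.114 -1.082] spin 4.472 q6 end 20.0
```

```bash
python3 -m pendant '[{"travel":[3.1,6.1,-1.1],"spin":4.5,"grip":1},{"travel":[3.1,6.1,-1.1],"spin":4.5,"grip":1},{"travel":[3.1,6.1,-1.1],"spin":4.5,"grip":1},{"travel":[3.1,6.1,-1.1],"spin":4.5,"grip":1},{"travel":[3.1,6.1,-1.1],"spin":4.5,"grip":1},{"travel":[3.1,6.1,-1.1],"spin":4.5,"grip":1},{"travel":[3.1,6.1,-1.1],"spin":4.5,"grip":1},{"travel":[3.1,6.1,-1.1],"spin":4.5,"grip":1},{"travel":[3.1,6.1,-1.1],"spin":4.5,"grip":1},{"travel":[3.1,6.1,-1.1],"spin":4.5,"grip":1}]' | head -2
python3 - <<'E'
from h import *
st=status.state(); im,d=cams.grab_frame("wrist"); X=cloud("wrist",d,st); save(im,"pics/w1.png")
np.savez("w1.npz",im=im,d=d)
for n in ["plate_long_center","plate_mid_center"]:
    for r in regions_of(n,"wrist")[:3]:
        P=X[r["pixels"]]; P=P[~np.isnan(P[:,0])]; P=P[abs(P[:,2]-np.median(P[:,2]))<4]
        print(n,round(r["score"],2),np.round(r["extent"]),len(P),"z",np.median(P[:,2]).round(1),rect(P))
s=im.astype(int); sat=s.max(2)-s.min(2); print(st["tcp_pos"],psi(st))
inb=(X[...,0]>440)&(X[...,0]<740)&(X[...,1]>-150)&(X[...,1]<170)
for lo,hi in [(0.5,5),(5.5,11),(19,32)]:
    m=inb&(X[...,2]>lo)&(X[...,2]<hi)&(sat<25)
    m=cv2.morphologyEx(m.astype(np.uint8),cv2.MORPH_OPEN,np.ones((3,3))); n,l,q,c=cv2.connectedComponentsWithStats(m); k=1+np.argmax(q[1:,4])
    P=X[l==k]; print(lo,hi,len(P),rect(P),np.median(P[:,2]))
E
```

```text
clock: 3.45
tcp_pos: [539.2, 106.0, 240.1]
plate_long_center 0.92 [128.  12. 196.  92.] 2432 z 6.2 (array([443.1, 261.4]), array([45.1, 81.7]), 116.9)
plate_mid_center 0.88 [296.   0. 333.  25.] 724 z 5.9 (array([633.8, 282.3]), array([25.8, 46.1]), 1.8)
[539.1762274  105.98151701 240.13343931] -8.527657452123265
0.5 5 13724 (array([592.2,   8. ]), array([164.7, 204.6]), 81.6) 3.147111245854859
5.5 11 318 (array([610.3, 111.4]), array([  4.4, 131.9]), 171.7) 7.980992529240211
19 32 843 (array([567.6, -95.7]), array([ 13.4, 150.6]), 171.7) 25.803457254875923
```

View pics/w1.png

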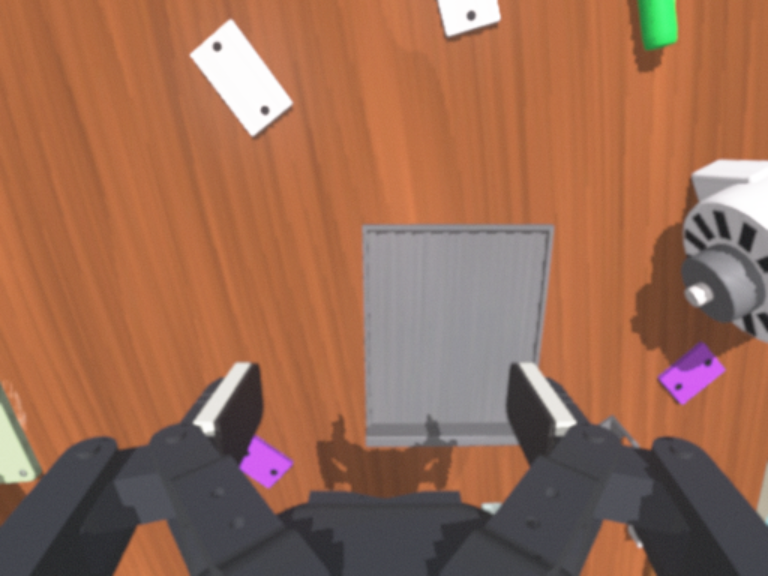

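The wrist picture shows the longest plate at (242,78), the middle one cut off at the top (470,15) and the tray at (458,335) with its stop at the bottom edge. The tray floor measures 204.6 x 164.7 mm, as it should. The longest plate is at (443.1, 261.4), with its length along 116.9°.

```bash
python3 -c "
from h import *; plan(443.1,261.4,40,26.9)"
```

```text
at [539.7 106.2 240.4] psi -8.52 q6 18.5 t 3.6 w 1.001 F [-0.9  0.5  0.5] ff 0.0
travel [ 3.479 -2.964  5.009] spin -7.084 q6 end 4.0
```

```bash
python3 -m pendant '[{"travel":[3.48,-2.96,5],"spin":-7.08,"grip":0.7},{"travel":[3.48,-2.96,5],"spin":-7.08,"grip":0.7},{"travel":[3.48,-2.96,5],"spin":-7.08,"grip":0.7},{"travel":[3.48,-2.96,5],"spin":-7.08,"grip":0.7},{"travel":[3.48,-2.96,5],"spin":-7.08,"grip":0.7},{"travel":[3.48,-2.96,5],"spin":-7.08,"grip":0.7},{"travel":[3.48,-2.96,5],"spin":-7.08,"grip":0.7},{"travel":[3.48,-2.96,5],"spin":-7.08,"grip":0.7},{"travel":[3.48,-2.96,5],"spin":-7.08,"grip":0.7},{"travel":[3.48,-2.96,5],"spin":-7.08,"grip":0.7}]' | head -2
python3 - <<'E'
from h import *
plan(443.1,261.4,8,26.9)
st=status.state(); im,d=cams.grab_frame("wrist"); X=cloud("wrist",d,st); save(im,"pics/w2.png")
r=regions_of("plate_long_center","wrist")[0]
P=X[r["pixels"]]; P=P[~np.isnan(P[:,0])]; P=P[abs(P[:,2]-np.median(P[:,2]))<4]
print(round(r["score"],2),np.round(r["extent"]),len(P),"z",np.median(P[:,2]).round(1),rect(P))
# finger points in tool frame: lowest fingers
R=Rn.from_quat(st["tcp_rot"]).as_matrix(); T=(X-st["tcp_pos"])@R
m=(X[...,2]>12)&(X[...,2]<70)
Q=T[m]
for s in (-1,1):
    q=Q[Q[:,1]*s>0]; print(s,np.percentile(q[:,2],[95,99,99.9]).round(1), np.percentile(abs(q[:,1]),[1,5,50]).round(1), np.percentile(q[:,0],[2,50,98]).round(1))
E
```

```text
clock: 4.6
tcp_pos: [445.0, 261.7, 41.5]
at [445.  261.7  41.5] psi 26.85 q6 2.4 t 4.6 w 0.698 F [-0.3  0.9 -0.6] ff 0.0
travel [ 0.015 -0.048  0.836] spin -0.01 q6 end 4.0
0.61 [220. 158. 288. 269.] 7017 z 6.1 (array([442.8, 262.2]), array([44.3, 79.9]), 117.1)
-1 [-8.1 -5.9 -4.9] [29.8 29.9 30.4] [-10.7   6.4  10.8]
1 [29.6 29.8 29.8] [ 29.4  29.5 120.6] [ -8.   80.8 105.3]
```

View pics/w2.png

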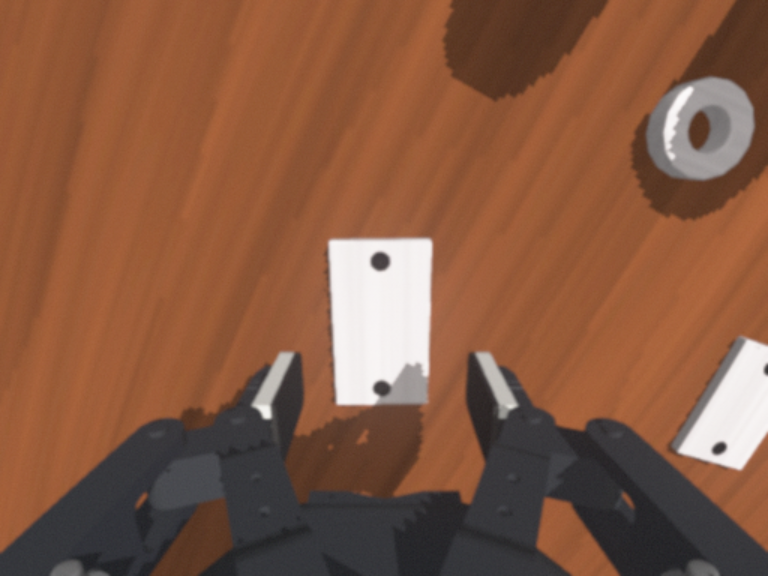

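The picture shows the longest plate centred between the pads at (380,322). The bearing is clear at (700,128) and the middle plate shows at the right edge (728,405). The fingertips sit about 5 mm behind the TCP at this opening, so I go down to TCP z of about -1.6 and close.

```bash
python3 -m pendant '[{"travel":[0,0,0.4],"spin":0,"grip":0.65},{"travel":[0,0,0.8],"spin":0,"grip":0.65},{"travel":[0,0,1.0],"spin":0,"grip":0.65},{"travel":[0,0,1.05],"spin":0,"grip":0.65},{"travel":[0,0,1.05],"spin":0,"grip":0.4},{"travel":[0,0,1.05],"spin":0,"grip":0.3},{"travel":[0,0,1.05],"spin":0,"grip":0.3},{"travel":[0,0,1.05],"spin":0,"grip":0.3},{"travel":[0,0,1.05],"spin":0,"grip":0.3},{"travel":[0,0,1.05],"spin":0,"grip":0.3}]'
python3 - <<'E'
from h import *
plan(443.1,261.4,80,26.9)
E
```

```text
clock: 5.7
tcp_pos: [444.1, 262.2, -1.4]
tcp_rot: [0.523, 0.852, 0.0, 0.0]
wrist_force: [0.9, -0.4, 4.5]
width: 0.486
finger_force: 61.5
at [444.1 262.2  -1.4] psi 26.94 q6 2.4 t 5.7 w 0.486 F [ 0.9 -0.4  4.5] ff 61.503868103027344
travel [-0.008 -0.029 -2.034] spin 0.008 q6 end 4.0
```

Run:
```python
from h import *
plan(584.3,-45.4,45,-8.4)
```

```text
at [444.1 262.2  -1.4] psi 26.94 q6 2.4 t 5.7 w 0.486 F [ 0.9 -0.4  4.5] ff 61.503868103027344
travel [-8.445 -0.357 -1.158] spin 7.068 q6 end 4.0
```

```bash
python3 -m pendant '[{"travel":[0,0,-0.6],"spin":0,"grip":0.3},{"travel":[-0.3,0,-1.16],"spin":0.4,"grip":0.3},{"travel":[-1.2,-0.05,-1.16],"spin":1.1,"grip":0.3},{"travel":[-2.3,-0.1,-1.16],"spin":2,"grip":0.3},{"travel":[-3.5,-0.15,-1.16],"spin":3,"grip":0.3},{"travel":[-4.7,-0.2,-1.16],"spin":4,"grip":0.3},{"travel":[-5.9,-0.25,-1.16],"spin":5,"grip":0.3},{"travel":[-7.0,-0.3,-1.16],"spin":6,"grip":0.3},{"travel":[-7.9,-0.34,-1.16],"spin":6.6,"grip":0.3},{"travel":[-8.45,-0.36,-1.16],"spin":7.07,"grip":0.3}]' |tail -3
python3 - <<'E'
from h import *
st=status.state(); im,d=cams.grab_frame("wrist"); X=cloud("wrist",d,st); save(im,"pics/w3.png")
R=Rn.from_quat(st["tcp_rot"]).as_matrix(); T=(X-st["tcp_pos"])@R
s=im.astype(int); m=(s.min(2)>170)&(abs(T[...,2]+5.5)<6)&(abs(T[...,1])<23)
P=T[m]; print(len(P),np.percentile(P,[1,50,99],axis=0).round(1))
plan(584.3,-45.4,5,-8.4)
E
```

```text
wrist_force: [-0.3, 1.0, -2.5]
width: 0.491
finger_force: 61.5
9943 [[-37.2 -20.8  -8.8]
 [  8.2   0.1  -7.5]
 [ 40.4  21.1  -5.2]]
at [586.1 -50.5  44. ] psi -8.74 q6 2.8 t 6.75 w 0.49 F [ 2.9 -2.4 -2. ] ff 61.55243754386902
travel [ 0.122 -0.067  0.975] spin -0.068 q6 end 4.0
```

View pics/w3.png

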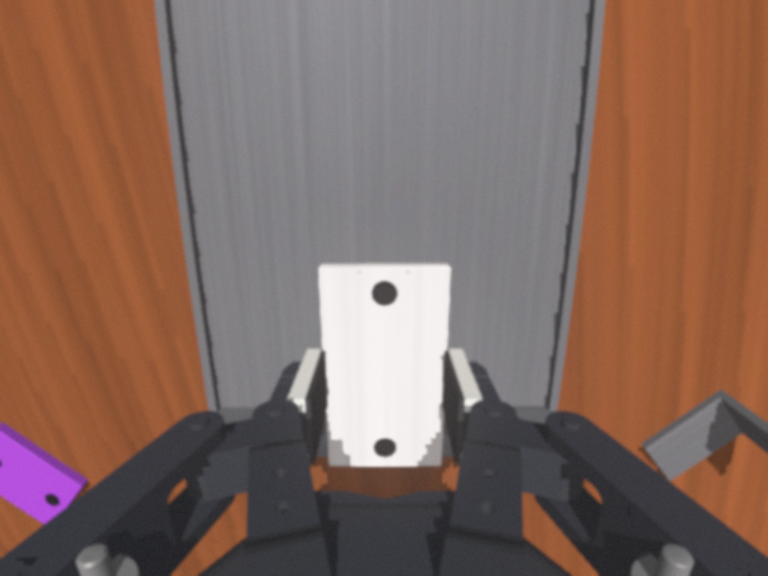

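The picture shows the plate held square at (385,365), over the tray's centre line to within about 1–2 mm. I lower it just clear of the stop, then push it gently against the stop.

```bash
python3 -m pendant '[{"travel":[0,-0.045,0.3],"spin":-0.07,"grip":0.3},{"travel":[0,-0.045,0.6],"spin":-0.07,"grip":0.3},{"travel":[0,-0.045,0.85],"spin":-0.07,"grip":0.3},{"travel":[0,-0.045,0.98],"spin":-0.07,"grip":0.3},{"travel":[0,-0.045,1.03],"spin":-0.07,"grip":0.3},{"travel":[0,-0.045,1.04],"spin":-0.07,"grip":0.3},{"travel":[0,-0.045,1.04],"spin":-0.07,"grip":0.3},{"travel":[-0.02,-0.045,1.04],"spin":-0.07,"grip":0.3},{"travel":[-0.04,-0.045,1.04],"spin":-0.07,"grip":0.3},{"travel":[-0.06,-0.045,1.04],"spin":-0.07,"grip":0.3}]' |tail -3
python3 - <<'E'
from h import *
plan(583.1,-53.3,1.6,-8.4)
E
```

```text
wrist_force: [0.8, 0.2, -1.7]
width: 0.493
finger_force: 61.5
at [581.9 -48.    3.2] psi -8.07 q6 2.2 t 7.75 w 0.493 F [ 0.8  0.2 -1.7] ff 61.537073850631714
travel [-0.126  0.047  0.041] spin 0.067 q6 end 3.0
```

```bash
python3 -m pendant '[{"travel":[-0.03,0.045,0.02],"spin":0.07,"grip":0.3},{"travel":[-0.06,0.045,0.02],"spin":0.07,"grip":0.3},{"travel":[-0.09,0.045,0.02],"spin":0.07,"grip":0.3},{"travel":[-0.105,0.045,0.02],"spin":0.07,"grip":0.3},{"travel":[-0.12,0.045,0.02],"spin":0.07,"grip":0.3},{"travel":[-0.13,0.045,0.02],"spin":0.07,"grip":0.3},{"travel":[-0.14,0.045,0.02],"spin":0.07,"grip":0.3},{"travel":[-0.15,0.045,0.02],"spin":0.07,"grip":0.3},{"travel":[-0.155,0.045,0.02],"spin":0.07,"grip":0.3},{"travel":[-0.16,0.045,0.02],"spin":0.07,"grip":0.3}]' |tail -3
python3 - <<'E'
from h import *
plan(583.1,-53.3,1.6,-8.4)
st=status.state();im,d=cams.grab_frame("wrist"); X=cloud("wrist",d,st);np.savez("w4.npz",im=im,d=d)
F=np.array([577.3,-92.9,0]);a=np.radians(81.6);u=np.array([np.cos(a),np.sin(a),0]);v=np.array([u[1],-u[0],0])
s=im.astype(int); A=(X-F)@u;B=(X-F)@v
m=(s.min(2)>170)&(X[...,2]<16)&(abs(B)<26)&(A<100); print("plate A",np.percentile(A[m],[1,50,99]).round(1),"B",np.percentile(B[m],[1,99]).round(1),"z",np.median(X[...,2][m]))
f=(abs(X[...,2]-3)<1.5)&(s.max(2)<140)&(A>60)&(A<200); print("floor B",np.nanpercentile(B[f],[0.5,99.5]).round(1), "Amax",np.nanpercentile(A[f],99.8))
E
```

```text
wrist_force: [2.0, 9.1, -1.9]
width: 0.487
finger_force: 61.6
at [583.  -52.7   2.2] psi -8.49 q6 1.9 t 8.75 w 0.487 F [ 2.   9.1 -1.9] ff 61.55507683753967
travel [-0.015  0.006  0.015] spin -0.017 q6 end 3.0
plate A [ 3.  49.2 81.1] B [-21.6  21.4] z 9.659839963681947
floor B [-82.4  81.7] Amax 163.00944427241993
```

Contact with the stop reads 9 N. The plate lies at A≈0–81 mm from the stop and is centred to about 0.1 mm. I set it down, release and lift.

```bash
python3 -m pendant '[{"travel":[-0.01,0,0.01],"spin":0,"grip":0.3},{"travel":[-0.015,0,0.015],"spin":0,"grip":0.3},{"travel":[-0.015,0,0.015],"spin":0,"grip":0.5},{"travel":[-0.01,0,0.015],"spin":0,"grip":0.65},{"travel":[0,0,0],"spin":0,"grip":0.75},{"travel":[0,0,-0.1],"spin":0,"grip":0.75},{"travel":[0,0,-0.4],"spin":0,"grip":0.75},{"travel":[0,0,-1],"spin":0,"grip":0.75},{"travel":[0,0,-2],"spin":0,"grip":0.75},{"travel":[0,0,-3],"spin":0,"grip":0.8}]' |tail -3
python3 - <<'E'
from h import *
st=status.state();im,d=cams.grab_frame("wrist"); X=cloud("wrist",d,st)
F=np.array([577.3,-92.9,0]);a=np.radians(81.6);u=np.array([np.cos(a),np.sin(a),0]);v=np.array([u[1],-u[0],0])
s=im.astype(int); A=(X-F)@u;B=(X-F)@v
m=(s.min(2)>170)&(X[...,2]<16)&(abs(B)<30)&(A<100); P=np.stack([A[m],B[m]],1); print("plate",np.percentile(A[m],[1,99]).round(1),"B",np.percentile(B[m],[1,99]).round(1),"z",np.median(X[...,2][m]),rect(P))
# mid plate is at 632.5,303.5 ; axis ~ 97
plan(632.5,303.5,120,6)
E
```

```text
wrist_force: [0.9, -0.1, 0.3]
width: 0.799
finger_force: 0.0
plate [ 1.9 81.4] B [-23.4  22.8] z 9.117973499649565 (array([41.4, -0.3]), array([47.4, 80.6]), 0.1)
at [586.6 -55.3 131.6] psi -8.43 q6 1.9 t 9.85 w 0.801 F [ 1.3 -0.2  4.3] ff 0.0
travel [ 9.041 -0.184  0.288] spin -2.885 q6 end 20.0
```

```bash
python3 -m pendant '[{"travel":[0.6,0,0.28],"spin":-0.3,"grip":0.8},{"travel":[1.7,0,0.28],"spin":-0.6,"grip":0.8},{"travel":[2.9,-0.1,0.28],"spin":-1,"grip":0.8},{"travel":[4.1,-0.1,0.28],"spin":-1.4,"grip":0.8},{"travel":[5.3,-0.1,0.28],"spin":-1.8,"grip":0.8},{"travel":[6.5,-0.1,0.28],"spin":-2.2,"grip":0.8},{"travel":[7.6,-0.18,0.28],"spin":-2.6,"grip":0.8},{"travel":[8.5,-0.18,0.28],"spin":-2.9,"grip":0.8},{"travel":[9.04,-0.18,0.28],"spin":-2.9,"grip":0.8},{"travel":[9.04,-0.18,0.28],"spin":-2.9,"grip":0.8}]' |tail -3
python3 - <<'E'
from h import *
st=status.state(); im,d=cams.grab_frame("wrist"); X=cloud("wrist",d,st)
for r in regions_of("plate_mid_center","wrist")[:2]:
    P=X[r["pixels"]]; P=P[~np.isnan(P[:,0])]; P=P[abs(P[:,2]-6)<4]
    print(round(r["score"],2),np.round(r["extent"]),len(P),"z",np.median(P[:,2]).round(1),rect(P))
c,w,a=rect(P) if 0 else rect(X[regions_of("plate_mid_center","wrist")[0]["pixels"]]); 
ps=(a-90); plan(c[0],c[1],-1.5,ps)
E
```

```text
wrist_force: [0.1, -0.7, -0.2]
width: 0.798
finger_force: 0.0
0.9 [236. 158. 287. 233.] 3331 z 6.2 (array([631.6, 304.9]), array([44. , 68.4]), 98.5)
at [628.3 303.3 111.2] psi 6.07 q6 18.8 t 11.0 w 0.799 F [ 0.   0.1 -0.8] ff 0.0
travel [0.032 0.078 2.818] spin -0.586 q6 end 17.0
```

```bash
python3 -m pendant '[{"travel":[0.1,0.08,0.6],"spin":-0.5,"grip":0.7},{"travel":[0.155,0.08,1.4],"spin":-0.5,"grip":0.65},{"travel":[0.155,0.08,2.1],"spin":-0.5,"grip":0.65},{"travel":[0.155,0.08,2.6],"spin":-0.5,"grip":0.65},{"travel":[0.155,0.08,2.8],"spin":-0.5,"grip":0.65},{"travel":[0.155,0.08,2.82],"spin":-0.5,"grip":0.65},{"travel":[0.155,0.08,2.82],"spin":-0.5,"grip":0.3},{"travel":[0.155,0.08,2.82],"spin":-0.5,"grip":0.3},{"travel":[0.155,0.08,2.82],"spin":-0.5,"grip":0.3},{"travel":[0.155,0.08,2.82],"spin":-0.5,"grip":0.3}]' |tail -3
python3 - <<'E'
from h import *
plan(632,305,-1.5,8.5)
F=np.array([577.3,-92.9,0]);a=np.radians(81.6);u=np.array([np.cos(a),np.sin(a),0])
t=F+(81+11.3+5+3)*u; print(t); plan(t[0],t[1],50,-8.4)
E
```

```text
wrist_force: [1.1, -1.1, 5.5]
width: 0.486
finger_force: 61.5
at [ 6.319e+02  3.109e+02 -3.000e-01] psi 8.6 q6 16.7 t 12.0 w 0.486 F [ 1.1 -1.1  5.5] ff 61.451547145843506
travel [-0.147 -0.019  0.029] spin 0.019 q6 end 17.0
[591.95212776   6.324015     0.        ]
at [ 6.319e+02  3.109e+02 -3.000e-01] psi 8.6 q6 16.7 t 12.0 w 0.486 F [ 1.1 -1.1  5.5] ff 61.451547145843506
travel [-7.38  -2.122 -1.266] spin 3.399 q6 end 9.0
```

```bash
python3 -m pendant '[{"travel":[0,0,-0.6],"spin":0,"grip":0.3},{"travel":[-0.3,-0.1,-1.27],"spin":0.2,"grip":0.3},{"travel":[-1.2,-0.3,-1.27],"spin":0.6,"grip":0.3},{"travel":[-2.3,-0.7,-1.27],"spin":1.1,"grip":0.3},{"travel":[-3.4,-1,-1.27],"spin":1.6,"grip":0.3},{"travel":[-4.5,-1.3,-1.27],"spin":2.1,"grip":0.3},{"travel":[-5.5,-1.6,-1.27],"spin":2.6,"grip":0.3},{"travel":[-6.4,-1.9,-1.27],"spin":3,"grip":0.3},{"travel":[-7.1,-2.05,-1.27],"spin":3.3,"grip":0.3},{"travel":[-7.38,-2.12,-1.27],"spin":3.4,"grip":0.3}]' |tail -3
cat >> h.py <<'E'
F=np.array([577.3,-92.9,0]);_a=np.radians(81.6);u=np.array([np.cos(_a),np.sin(_a),0]);v=np.array([u[1],-u[0],0])
def tray(st): 
    p=np.array(st["tcp_pos"])-F; print("TCP A",(p@u).round(1),"B",(p@v).round(1),"z",p[2].round(1),"psi",round(psi(st),2))
E
python3 - <<'E'
from h import *
for i in range(3): cams.grab_frame("scene")
st=status.state(); im,d=cams.grab_frame("wrist"); X=cloud("wrist",d,st); save(im,"pics/w5.png"); tray(st)
R=Rn.from_quat(st["tcp_rot"]).as_matrix(); T=(X-st["tcp_pos"])@R
s=im.astype(int); m=(s.min(2)>170)&(abs(T[...,2]+6)<5)&(abs(T[...,1])<23)
P=T[m]; print("held",len(P),np.percentile(P,[0.5,50,99.5],axis=0).round(1))
A=(X-F)@u;B=(X-F)@v
m=(s.min(2)>120)&(abs(X[...,2]-9)<3)&(abs(B)<26)&(A<95); print(m.sum(),"long A",np.percentile(A[m],[1,99]).round(1),"B",np.percentile(B[m],[1,99]).round(1))
f=(abs(X[...,2]-3)<1.5)&(s.max(2)<140)&(A>60)&(A<200); print("floor B",np.nanpercentile(B[f],[0.5,99.5]).round(1))
E
```

```text
wrist_force: [-0.9, 0.8, -1.5]
width: 0.486
finger_force: 61.1
TCP A 100.3 B -0.7 z 48.9 psi -8.46
held 8058 [[-38.2 -20.9  -8. ]
 [  1.    0.1  -6.4]
 [ 29.1  21.5  -2.4]]
1033 long A [ 1.6 23.2] B [-21.5  21. ]
floor B [-82.5  81.4]
```

View pics/w5.png

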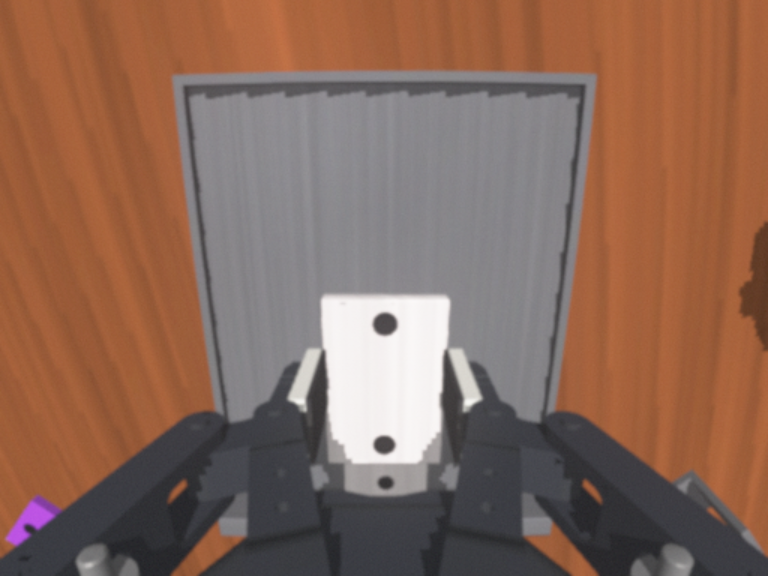

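The picture shows the middle plate held at (385,375) over the tray, with the long plate behind it at (385,480). I move back 4 mm for a lap of about 23 mm, then lower it to contact.

```bash
python3 -m pendant '[{"travel":[-0.05,0.01,0.25],"spin":0,"grip":0.3},{"travel":[-0.1,0.01,0.5],"spin":0,"grip":0.3},{"travel":[-0.1,0.01,0.75],"spin":0,"grip":0.3},{"travel":[-0.1,0.01,0.9],"spin":0,"grip":0.3},{"travel":[-0.1,0.01,0.96],"spin":0,"grip":0.3},{"travel":[-0.1,0.01,0.98],"spin":0,"grip":0.3},{"travel":[-0.1,0.01,0.99],"spin":0,"grip":0.3},{"travel":[-0.1,0.01,1.0],"spin":0,"grip":0.3},{"travel":[-0.1,0.01,1.005],"spin":0,"grip":0.3},{"travel":[-0.1,0.01,1.01],"spin":0,"grip":0.3}]' |tail -3
python3 - <<'E'
from h import *
st=status.state(); im,d=cams.grab_frame("wrist"); X=cloud("wrist",d,st); tray(st);print(st["wrist_force"])
R=Rn.from_quat(st["tcp_rot"]).as_matrix(); T=(X-st["tcp_pos"])@R
s=im.astype(int); m=(s.min(2)>170)&(abs(T[...,2]+6)<5)&(abs(T[...,1])<23)
P=T[m]; print("held",len(P),np.percentile(P,[0.5,50,99.5],axis=0).round(1))
E
```

```text
wrist_force: [-0.4, 0.1, -0.3]
width: 0.484
finger_force: 61.1
TCP A 96.1 B -0.2 z 8.8 psi -8.42
[-0.36905076  0.10441018 -0.33878466]
held 8062 [[-38.4 -21.1  -8. ]
 [  0.9   0.1  -6.4]
 [ 29.   21.6  -2.3]]
```

```bash
python3 -m pendant '[{"travel":[0,0,0.01],"spin":0,"grip":0.3},{"travel":[0,0,0.02],"spin":0,"grip":0.3},{"travel":[0,0,0.025],"spin":0,"grip":0.3},{"travel":[0,0,0.025],"spin":0,"grip":0.3},{"travel":[0,0,0.025],"spin":0,"grip":0.6},{"travel":[0,0,0.025],"spin":0,"grip":0.7},{"travel":[0,0,0.025],"spin":0,"grip":0.75},{"travel":[0,0,-0.1],"spin":0,"grip":0.8},{"travel":[0,0,-0.5],"spin":0,"grip":0.8},{"travel":[0,0,-1.2],"spin":0,"grip":0.8}]' |tail -3
python3 - <<'E'
from h import *
plan(616.8,-241,120,0)
E
```

```text
wrist_force: [0.6, 0.7, 0.3]
width: 0.799
finger_force: 0.0
at [589.6   2.2  55.5] psi -8.42 q6 7.5 t 15.25 w 0.799 F [0.6 0.7 0.3] ff 0.0
travel [-5.916  1.556 -1.614] spin -1.684 q6 end -21.0
```

```bash
python3 -m pendant '[{"travel":[0,0,-0.6],"spin":0,"grip":0.8},{"travel":[0,0,-1.4],"spin":0,"grip":0.8},{"travel":[0,0,-2.2],"spin":0,"grip":0.8},{"travel":[0,0,-2.8],"spin":0,"grip":0.9},{"travel":[0,0,-3],"spin":0,"grip":1},{"travel":[0,0,-3],"spin":0,"grip":1},{"travel":[0,0,-3],"spin":0,"grip":1},{"travel":[0,0,-3],"spin":0,"grip":1},{"travel":[0,0,-3],"spin":0,"grip":1},{"travel":[0,0,-3],"spin":0,"grip":1}]' |tail -3
cat >> h.py <<'E'
def row(name="wrist",fn=None):
    st=status.state(); im,d=cams.grab_frame(name); X=cloud(name,d,st)
    if fn: save(im,fn)
    A=(X-F)@u;B=(X-F)@v; Z=X[...,2]; s=im.astype(int)
    m=(s.min(2)>110)&(abs(B)<26)&(A>-3)&(A<200)&(Z<30)&(s.max(2)-s.min(2)<30)
    for a in np.arange(0,180,4):
        k=m&(A>=a)&(A<a+4)
        if k.sum()>15: print(a+2,"z",np.median(Z[k]).round(1),"B",np.percentile(B[k],[2,98]).round(1),end=" | ")
    print("\nA range",np.percentile(A[m],[0.3,99.7]).round(1)); tray(st)
E
python3 -c "
from h import *
row('wrist','pics/w6.png')"
```

```text
wrist_force: [-0.4, 0.7, 0.2]
width: 0.996
finger_force: 0.0
2 z 15.8 B [-25.   24.8] | 6 z 9.2 B [-24.4  24.8] | 10 z 9.0 B [-24.6  25.6] | 14 z 9.2 B [-24.8  24.7] | 18 z 9.1 B [-25.9  25. ] | 22 z 9.1 B [-24.6  25.7] | 26 z 9.3 B [-25.6  24.9] | 30 z 9.2 B [-24.8  24.8] | 34 z 9.1 B [-24.7  24.6] | 38 z 9.3 B [-24.7  24.6] | 42 z 9.2 B [-24.7  24.6] | 46 z 9.2 B [-24.5  24.4] | 50 z 9.1 B [-24.4  24.3] | 54 z 9.2 B [-25.1  25. ] | 58 z 18.1 B [-24.9  24.9] | 62 z 17.5 B [-24.7  24.8] | 66 z 17.2 B [-25.1  25. ] | 70 z 16.5 B [-24.7  24.6] | 74 z 16.1 B [-24.7  24.7] | 78 z 15.4 B [-25.2  25.1] | 82 z 14.8 B [-24.7  24.6] | 86 z 14.4 B [-24.4  24.3] | 90 z 13.6 B [-25.3  25.3] | 94 z 13.5 B [-24.2  24.2] | 98 z 12.7 B [-24.7  24.6] | 102 z 12.2 B [-24.2  24.1] | 106 z 11.7 B [-24.  24.] | 110 z 11.0 B [-24.4  24.9] | 114 z 10.5 B [-24.1  24.8] | 118 z 9.9 B [-25.4  25.3] | 122 z 9.4 B [-24.7  24.7] | 126 z 3.2 B [-25.  25.] | 130 z 3.2 B [-24.9  24.9] | 134 z 3.1 B [-24.6  24.6] | 138 z 3.0 B [-24.7  24.6] | 142 z 3.1 B [-24.6  24.6] | 146 z 3.1 B [-24.4  24.4] | 150 z 3.1 B [-24.5  24.4] | 154 z 2.9 B [-24.3  24.3] | 158 z 3.0 B [-24.3  25. ] | 162 z 3.0 B [-25.   24.9] | 166 z 3.0 B [-25.1  25. ] | 170 z 3.0 B [-25.  25.] | 174 z 2.9 B [-24.9  24.9] | 178 z 2.9 B [-24.7  24.7] | 
A range [ -2.5 199.9]
TCP A 96.1 B -0.7 z 175.5 psi -8.41
```

View pics/w6.png

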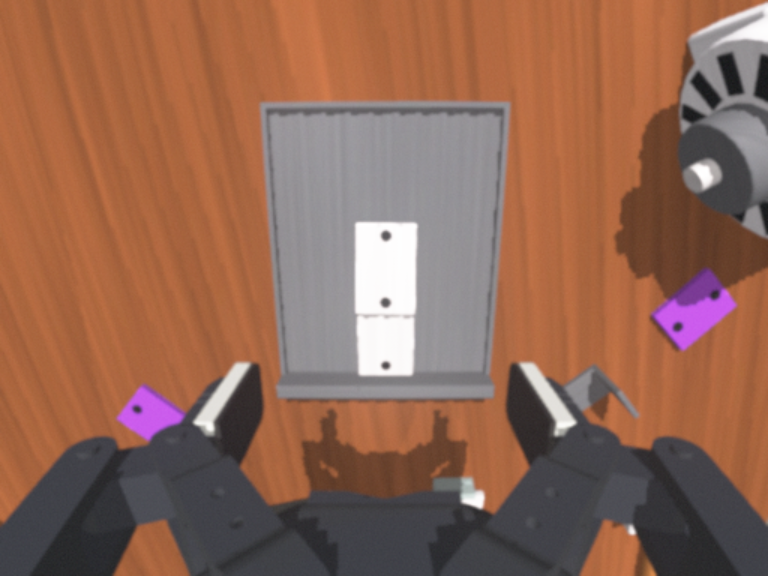

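The picture shows the middle plate lapped squarely over the long one: middle plate at (386,268), long one at (386,345) against the stop. The heights fit: it slopes from 18 down to 9.4 mm over A 57 to 125, a lap of about 24 mm. Next is the holder.

```bash
python3 -m pendant '[{"travel":[-0.6,0,0.1],"spin":0,"grip":1},{"travel":[-1.6,0,0.3],"spin":-0.1,"grip":1},{"travel":[-2.7,-0.1,0.6],"spin":-0.2,"grip":1},{"travel":[-3.8,-0.15,0.8],"spin":-0.2,"grip":1},{"travel":[-4.8,-0.2,1],"spin":-0.3,"grip":1},{"travel":[-5.6,-0.2,1.1],"spin":-0.3,"grip":1},{"travel":[-6.0,-0.2,1.2],"spin":-0.3,"grip":1},{"travel":[-6.2,-0.2,1.2],"spin":-0.3,"grip":1},{"travel":[-6.2,-0.2,1.2],"spin":-0.3,"grip":1},{"travel":[-6.2,-0.2,1.2],"spin":-0.3,"grip":1}]' |tail -3;  python3 - <<'E'
from h import *
st=status.state(); im,d=cams.grab_frame("wrist"); X=cloud("wrist",d,st); save(im,"pics/w7.png")
for r in regions_of("plate_short_center","wrist")[:3]:
    P=X[r["pixels"]]; P=P[~np.isnan(P[:,0])]; z=np.median(P[:,2]); P=P[abs(P[:,2]-z)<4]
    print(round(r["score"],2),np.round(r["extent"]),len(P),"z",z.round(1),rect(P))
for c in [(620,-242)]: plan(*c,5,-7)
E
```

```text
wrist_force: [0.2, -0.3, -0.4]
width: 0.997
finger_force: 0.0
0.86 [  9.  32.  86. 113.] 3002 z 6.3 (array([ 369.5, -110.9]), array([45.3, 57.5]), 130.2)
0.66 [300. 156. 360. 198.] 2677 z 14.1 (array([ 616.7, -240.9]), array([44.4, 57. ]), 171.5)
0.58 [310. 244. 343. 300.] 744 z 6.0 (array([ 613.5, -351.1]), array([28.7, 61.8]), 93.4)
at [ 547.3 -240.6  128.8] psi -6.82 q6 -18.0 t 17.4 w 0.994 F [-0.2  0.2  0. ] ff 0.0
travel [0.181 1.809 3.096] spin 0.037 q6 end -14.0
```

View pics/w7.png

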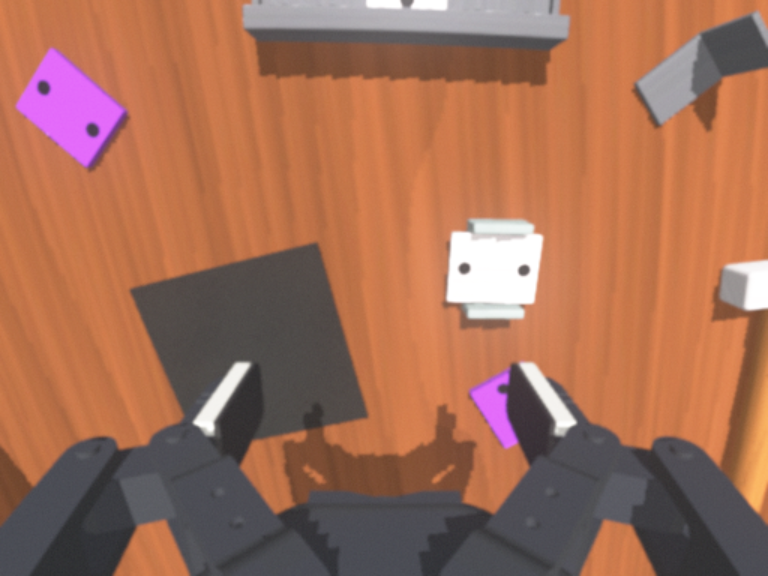

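The picture shows the short plate in its holder at (495,268), ends free left and right. The mat is at (250,340), with purple decoys at (70,108) and (495,400). The measured top height of 14.1 mm and the size fit.

```bash
python3 -c "
from h import *; plan(616.7,-240.9,4.5,-8.4)"
```

```text
at [ 547.3 -240.6  128.8] psi -6.82 q6 -18.0 t 17.4 w 0.994 F [-0.2  0.2  0. ] ff 0.0
travel [0.198 1.724 3.109] spin 0.317 q6 end -13.0
```

```bash
python3 -m pendant '[{"travel":[0.05,0.5,0.2],"spin":0.1,"grip":1},{"travel":[0.15,1.2,0.6],"spin":0.3,"grip":1},{"travel":[0.2,1.65,1.1],"spin":0.32,"grip":1},{"travel":[0.2,1.72,1.6],"spin":0.32,"grip":1},{"travel":[0.2,1.72,2],"spin":0.32,"grip":1},{"travel":[0.2,1.72,2.1],"spin":0.32,"grip":0.95},{"travel":[0.2,1.72,2.1],"spin":0.32,"grip":0.95},{"travel":[0.2,1.72,2.1],"spin":0.32,"grip":0.95},{"travel":[0.2,1.72,2.1],"spin":0.32,"grip":0.95},{"travel":[0.2,1.72,2.1],"spin":0.32,"grip":0.95}]' |tail -3;  python3 - <<'E'
from h import *
st=status.state(); im,d=cams.grab_frame("wrist"); X=cloud("wrist",d,st)
s=im.astype(int); R=Rn.from_quat(st["tcp_rot"]).as_matrix(); T=(X-st["tcp_pos"])@R
m=(s.min(2)>150)&(abs(X[...,2]-14)<2.5)&(abs(T[...,1])<35)&(abs(T[...,0])<40)
print(m.sum(),np.percentile(T[m],[1,99],axis=0).round(1),rect(X[m]),np.median(X[m][:,2]))
c,_,a=rect(X[m]); plan(c[0],c[1],4.5,-8.4)
E
```

```text
wrist_force: [0.7, -0.5, 0.3]
width: 0.95
finger_force: 0.0
5153 [[-23.1 -27.   29.7]
 [ 31.3  27.5  33.4]] (array([ 617.5, -238.8]), array([55.8, 56.2]), 171.6) 14.17017762598391
at [ 616.4 -242.5   45.4] psi -8.52 q6 -13.9 t 18.45 w 0.955 F [0.2 0.7 0.1] ff 0.0
travel [0.095 0.013 1.023] spin -0.024 q6 end -13.0
```

```bash
python3 -m pendant '[{"travel":[0.03,0.01,0.3],"spin":0,"grip":0.9},{"travel":[0.03,0.01,0.6],"spin":0,"grip":0.9},{"travel":[0.03,0.01,0.85],"spin":0,"grip":0.9},{"travel":[0.03,0.01,0.98],"spin":0,"grip":0.9},{"travel":[0.03,0.01,1.02],"spin":0,"grip":0.9},{"travel":[0.03,0.01,1.02],"spin":0,"grip":0.75},{"travel":[0.03,0.01,1.02],"spin":0,"grip":0.5},{"travel":[0.03,0.01,1.02],"spin":0,"grip":0.5},{"travel":[0.03,0.01,1.02],"spin":0,"grip":0.5},{"travel":[0.03,0.01,1.02],"spin":0,"grip":0.5}]' |tail -3; python3 -c "
from h import *; plan(448,-288,50,-8.4)"
```

```text
wrist_force: [0.3, -0.6, 3.7]
width: 0.634
finger_force: 63.5
at [ 617.2 -241.4    4.5] psi -8.51 q6 -13.8 t 19.45 w 0.634 F [ 0.3 -0.6  3.7] ff 63.50932002067566
travel [-1.778 -4.009 -1.143] spin -0.023 q6 end -24.0
```

```bash
python3 -m pendant '[{"travel":[0,0,-0.3],"spin":0,"grip":0.5},{"travel":[0,0,-0.8],"spin":0,"grip":0.5},{"travel":[0,0,-1.2],"spin":0,"grip":0.5},{"travel":[-0.2,-0.5,-1.2],"spin":0,"grip":0.5},{"travel":[-0.6,-1.3,-1.2],"spin":0,"grip":0.5},{"travel":[-1,-2.2,-1.2],"spin":0,"grip":0.5},{"travel":[-1.4,-3.1,-1.2],"spin":0,"grip":0.5},{"travel":[-1.7,-3.7,-1.2],"spin":0,"grip":0.5},{"travel":[-1.78,-4,-1.2],"spin":0,"grip":0.5},{"travel":[-1.78,-4,-1.2],"spin":0,"grip":0.5}]' |tail -3;  python3 - <<'E'
from h import *
plan(448,-288,0.5,-8.4)
st=status.state(); im,d=cams.grab_frame("wrist"); X=cloud("wrist",d,st)
s=im.astype(int); R=Rn.from_quat(st["tcp_rot"]).as_matrix(); T=(X-st["tcp_pos"])@R
m=(s.min(2)>150)&(T[...,2]>-14)&(T[...,2]<0)&(abs(T[...,1])<27)&(abs(T[...,0])<40)
print(m.sum(),np.percentile(T[m],[1,50,99],axis=0).round(1))
k=(s.max(2)<60)&(abs(X[...,2]-3)<2.5); k=cv2.morphologyEx(k.astype(np.uint8),cv2.MORPH_OPEN,np.ones((3,3))); n,l,q,c=cv2.connectedComponentsWithStats(k); P=X[l==1+np.argmax(q[1:,4])]; print("mat",len(P),rect(P),np.median(P[:,2]))
E
```

```text
wrist_force: [0.6, -0.6, -1.4]
width: 0.627
finger_force: 63.4
at [ 446.7 -287.9   52.1] psi -8.61 q6 -25.4 t 20.45 w 0.627 F [ 0.6 -0.6 -1.4] ff 63.418986797332764
travel [0.002 0.032 1.291] spin -0.042 q6 end -24.0
7548 [[-20.7 -26.5 -11.2]
 [  4.2   0.1  -9.7]
 [ 22.6  26.6  -5.1]]Traceback (most recent call last):
  File "<stdin>", line 7, in <module>
    return _wrapfunc(a, 'argmax', axis=axis, out=out, **kwds)
    return bound(*args, **kwds)
ValueError: attempt to get argmax of an empty sequence
```

```bash
python3 -m pendant '[{"travel":[0,0.03,0.3],"spin":0,"grip":0.5},{"travel":[0,0.03,0.7],"spin":0,"grip":0.5},{"travel":[0,0.03,1.0],"spin":0,"grip":0.5},{"travel":[0,0.03,1.2],"spin":0,"grip":0.5},{"travel":[0,0.03,1.27],"spin":0,"grip":0.5},{"travel":[0,0.03,1.29],"spin":0,"grip":0.5},{"travel":[0,0.03,1.3],"spin":0,"grip":0.5},{"travel":[0,0.03,1.3],"spin":0,"grip":0.5},{"travel":[0,0.03,1.3],"spin":0,"grip":0.5},{"travel":[0,0.03,1.3],"spin":0,"grip":0.5}]' |tail -3;  python3 -c "
from h import *
plan(448,-288,-0.6,-8.4)"
```

```text
wrist_force: [-0.2, 0.1, -1.9]
width: 0.627
finger_force: 63.4
at [ 4.492e+02 -2.882e+02  1.000e-01] psi -8.52 q6 -25.4 t 21.5 w 0.627 F [-0.2  0.1 -1.9] ff 63.4195339679718
travel [ 0.002 -0.03   0.017] spin -0.023 q6 end -24.0
```

```bash
python3 -m pendant '[{"travel":[0,0,0.01],"spin":0,"grip":0.5},{"travel":[0,0,0.018],"spin":0,"grip":0.5},{"travel":[0,0,0.018],"spin":0,"grip":0.7},{"travel":[0,0,0.018],"spin":0,"grip":0.9},{"travel":[0,0,0.018],"spin":0,"grip":1},{"travel":[0,0,-0.1],"spin":0,"grip":1},{"travel":[0,0,-0.4],"spin":0,"grip":1},{"travel":[0,0,-0.9],"spin":0,"grip":1},{"travel":[0,0,-1.5],"spin":1.5,"grip":1},{"travel":[0,0,-2],"spin":3,"grip":1}]' |tail -3;  python3 -c "
from h import *
plan(449,-288,80,-98.4)"
```

```text
wrist_force: [0.0, -0.7, 0.1]
width: 1.0
finger_force: 0.0
at [ 449.4 -288.3   81.8] psi -23.82 q6 -10.1 t 22.5 w 1.0 F [ 0.  -0.7  0.1] ff 0.0
travel [ 0.003 -0.013  0.046] spin 14.917 q6 end 66.0
```

```bash
python3 -m pendant '[{"travel":[0,0,0],"spin":1.6,"grip":1},{"travel":[0,0,0],"spin":3.2,"grip":1},{"travel":[0,0,0],"spin":4.8,"grip":1},{"travel":[0,0,0],"spin":6.4,"grip":1},{"travel":[0,0,0],"spin":8,"grip":1},{"travel":[0,0,0],"spin":9.6,"grip":1},{"travel":[0,0,0],"spin":11.2,"grip":1},{"travel":[0,0,0],"spin":12.8,"grip":1},{"travel":[0,0,0],"spin":14.4,"grip":0.8},{"travel":[0,0,0],"spin":14.9,"grip":0.8}]' |tail -3;  python3 - <<'E'
from h import *
cams.grab_frame("scene");cams.grab_frame("side")
st=status.state(); im,d=cams.grab_frame("wrist"); X=cloud("wrist",d,st)
R=Rn.from_quat(st["tcp_rot"]).as_matrix(); T=(X-st["tcp_pos"])@R
s=im.astype(int);m=(s.min(2)>150)&(abs(X[...,2]-9)<3)&(abs(T[...,1])<30)&(abs(T[...,0])<45)
print(m.sum(),np.percentile(T[m],[1,99],axis=0).round(1),rect(X[m]),np.median(X[m][:,2]))
c,_,a=rect(X[m]); plan(c[0],c[1],1.5,a-270 if a>90 else a-90)
E
```

```text
wrist_force: [-0.0, -0.3, 0.2]
width: 0.8
finger_force: 0.0
3491 [[-27.1 -21.7  70. ]
 [ 27.8  21.3  73.2]] (array([ 449.2, -288. ]), array([44.1, 56.5]), 171.3) 9.266867528747582
at [ 449.2 -288.2   80.6] psi -97.96 q6 64.0 t 23.65 w 0.801 F [ 0.6 -0.7 -0.1] ff 0.0
travel [-0.003 -0.006  1.977] spin 0.149 q6 end 66.0
```

```bash
python3 -m pendant '[{"travel":[0.1,0,0.5],"spin":0.12,"grip":0.7},{"travel":[0.1,0,1],"spin":0.12,"grip":0.65},{"travel":[0.1,0,1.5],"spin":0.12,"grip":0.65},{"travel":[0.1,0,1.8],"spin":0.12,"grip":0.65},{"travel":[0.1,0,1.94],"spin":0.12,"grip":0.65},{"travel":[0.1,0,1.97],"spin":0.12,"grip":0.65},{"travel":[0.1,0,1.975],"spin":0.12,"grip":0.3},{"travel":[0.1,0,1.975],"spin":0.12,"grip":0.3},{"travel":[0.1,0,1.975],"spin":0.12,"grip":0.3},{"travel":[0.1,0,1.975],"spin":0.12,"grip":0.3}]' |tail -3;  python3 - <<'E'
from h import *
t=F+(124.6-18.7+28+4+3)*u; print(t); plan(t[0],t[1],60,-8.4)
E
```

```text
wrist_force: [-0.3, -0.1, 6.3]
width: 0.487
finger_force: 61.5
[597.88309872  46.48847171   0.        ]
at [ 453.7 -289.1    1.7] psi -98.61 q6 64.9 t 24.65 w 0.487 F [-0.3 -0.1  6.3] ff 61.464303731918335
travel [ 2.313 -8.833 -1.461] spin -18.041 q6 end 13.0
```

```bash
python3 -m pendant '[{"travel":[0,0,-0.6],"spin":0,"grip":0.3},{"travel":[0.1,-0.3,-1.4],"spin":-0.6,"grip":0.3},{"travel":[0.3,-1.1,-1.7],"spin":-2,"grip":0.3},{"travel":[0.5,-2,-1.7],"spin":-3.5,"grip":0.3},{"travel":[0.8,-3,-1.7],"spin":-5,"grip":0.3},{"travel":[1.1,-4,-1.7],"spin":-6.5,"grip":0.3},{"travel":[1.3,-5,-1.7],"spin":-8,"grip":0.3},{"travel":[1.6,-6,-1.7],"spin":-9.5,"grip":0.3},{"travel":[1.8,-7,-1.7],"spin":-11,"grip":0.3},{"travel":[2,-7.6,-1.7],"spin":-12.5,"grip":0.3}]' |tail -3;  python3 - <<'E'
from h import *
st=status.state(); plan(597.9,46.5,60,-8.4)
E
```

```text
wrist_force: [0.7, -0.7, -0.7]
width: 0.491
finger_force: 61.3
at [577.9   2.7  68.4] psi -35.69 q6 34.8 t 25.65 w 0.491 F [ 0.7 -0.7 -0.7] ff 61.287921667099
travel [ 1.18  -0.232  0.211] spin -5.458 q6 end 13.0
```

```bash
python3 -m pendant '[{"travel":[0.3,-0.05,0],"spin":-1.4,"grip":0.3},{"travel":[0.6,-0.1,0],"spin":-2.8,"grip":0.3},{"travel":[0.9,-0.2,0.1],"spin":-4.2,"grip":0.3},{"travel":[1.18,-0.23,0.2],"spin":-5.2,"grip":0.3},{"travel":[1.18,-0.23,0.2],"spin":-5.5,"grip":0.3},{"travel":[1.18,-0.23,0.2],"spin":-5.5,"grip":0.3},{"travel":[1.18,-0.23,0.2],"spin":-5.5,"grip":0.3},{"travel":[1.18,-0.23,0.2],"spin":-5.5,"grip":0.3},{"travel":[1.18,-0.23,0.2],"spin":-5.5,"grip":0.3},{"travel":[1.18,-0.23,0.2],"spin":-5.5,"grip":0.3}]' |tail -3;  python3 - <<'E'
from h import *
st=status.state(); im,d=cams.grab_frame("wrist"); X=cloud("wrist",d,st); tray(st); save(im,"pics/w8.png")
R=Rn.from_quat(st["tcp_rot"]).as_matrix(); T=(X-st["tcp_pos"])@R
s=im.astype(int); m=(s.min(2)>170)&(abs(T[...,2]+6)<5)&(abs(T[...,1])<23)
P=T[m]; print("held",len(P),np.percentile(P,[0.5,50,99.5],axis=0).round(1))
A=(X-F)@u;B=(X-F)@v
f=(abs(X[...,2]-3)<1.5)&(s.max(2)<140)&(A>120)&(A<200); print("floor B",np.nanpercentile(B[f],[0.5,99.5]).round(1))
E
python3 - <<'E'
from h import *
st=status.state(); im,d=cams.grab_frame("side"); X=cloud("side",d,st)
A=(X-F)@u;B=(X-F)@v;s=im.astype(int)
m=(s.min(2)>120)&(abs(B)<26)&(A<140)&(A>40)&(X[...,2]<25)
print("side row",m.sum(),np.percentile(A[m],[1,99]).round(1) if m.sum() else '')
E
```

```text
wrist_force: [0.6, -0.3, -0.7]
width: 0.491
finger_force: 61.3
TCP A 137.7 B 0.6 z 60.9 psi -8.65
held 6934 [[-32.5 -21.   -9. ]
 [ -1.1   0.1  -7.4]
 [ 23.2  21.4  -3. ]]
floor B [-82.9  82.1]
side row 388 [ 40.9 139.1]
```

View pics/w8.png

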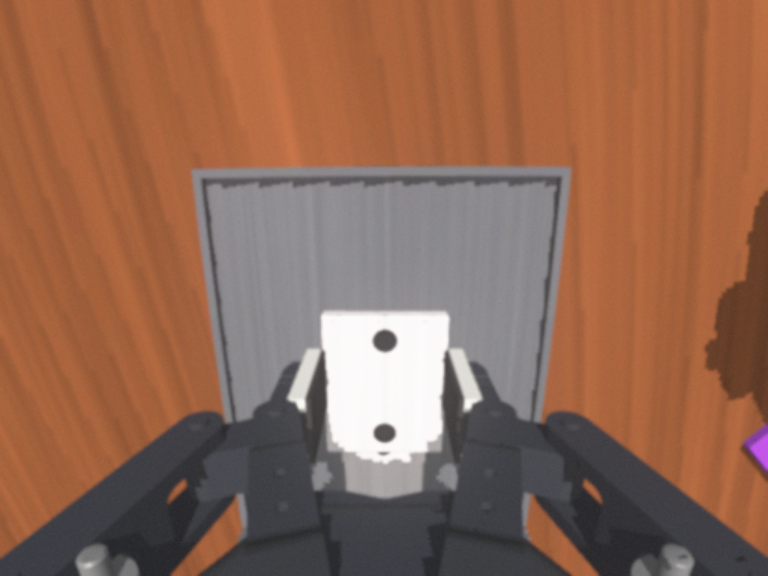

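The picture shows the short plate held square at (385,380) over the tray. Its rear end would land at A≈105, a lap of about 19 mm, and the mid plate's top there is about 11.8 mm, so I expect contact at TCP z of about 10.5.

```bash
python3 -m pendant '[{"travel":[0.01,-0.02,0.3],"spin":-0.05,"grip":0.3},{"travel":[0.01,-0.02,0.6],"spin":-0.05,"grip":0.3},{"travel":[0.01,-0.02,0.9],"spin":-0.05,"grip":0.3},{"travel":[0.01,-0.02,1.1],"spin":-0.05,"grip":0.3},{"travel":[0.01,-0.02,1.2],"spin":-0.05,"grip":0.3},{"travel":[0.01,-0.02,1.225],"spin":-0.05,"grip":0.3},{"travel":[0.01,-0.02,1.235],"spin":-0.05,"grip":0.3},{"travel":[0.01,-0.02,1.24],"spin":-0.05,"grip":0.3},{"travel":[0.01,-0.02,1.245],"spin":-0.05,"grip":0.3},{"travel":[0.01,-0.02,1.245],"spin":-0.05,"grip":0.3}]' |tail -3;  python3 - <<'E'
from h import *
cams.grab_frame("scene"); st=status.state(); tray(st); print(st["wrist_force"])
E
```

```text
wrist_force: [-0.5, 0.7, -2.0]
width: 0.487
finger_force: 61.3
TCP A 138.4 B -0.1 z 11.2 psi -8.36
[ 0.0582208   0.23192009 -2.08320871]
```

```bash
python3 -m pendant '[{"travel":[0,0,0.01],"spin":0,"grip":0.3},{"travel":[0,0,0.016],"spin":0,"grip":0.3},{"travel":[0,0,0.02],"spin":0,"grip":0.3},{"travel":[0,0,0.02],"spin":0,"grip":0.3},{"travel":[0,0,0.02],"spin":0,"grip":0.6},{"travel":[0,0,0.02],"spin":0,"grip":0.7},{"travel":[0,0,0.02],"spin":0,"grip":0.75},{"travel":[0,0,-0.1],"spin":0,"grip":0.8},{"travel":[0,0,-0.5],"spin":0,"grip":0.8},{"travel":[0,0,-1.2],"spin":0,"grip":0.8}]' |tail -3; python3 -m pendant '[{"travel":[0,0,-0.6],"spin":0,"grip":0.8},{"travel":[0,0,-1.4],"spin":0,"grip":0.8},{"travel":[0,0,-2.2],"spin":0,"grip":0.8},{"travel":[0,0,-2.8],"spin":0,"grip":0.9},{"travel":[0,0,-3],"spin":0,"grip":1},{"travel":[0,0,-3],"spin":0,"grip":1},{"travel":[0,0,-3],"spin":0,"grip":1},{"travel":[0,0,-3],"spin":0,"grip":1},{"travel":[0,0,-3],"spin":0,"grip":1},{"travel":[0,0,-3],"spin":0,"grip":1}]' | head -2; python3 -c "
from h import *
row('wrist','pics/w9.png')"
```

```text
wrist_force: [0.6, 0.7, -0.3]
width: 0.795
finger_force: 0.0
clock: 29.8
tcp_pos: [597.0, 44.0, 178.0]
2 z 16.4 B [-25.1  24.9] | 6 z 9.0 B [-24.5  24.8] | 10 z 8.8 B [-25.7  23.6] | 14 z 8.6 B [-24.5  24.6] | 18 z 8.9 B [-25.4  24.6] | 22 z 9.3 B [-24.2  25.8] | 26 z 9.2 B [-24.2  24.4] | 30 z 9.0 B [-25.   25.3] | 34 z 9.4 B [-24.7  25.1] | 38 z 9.2 B [-23.9  24.3] | 42 z 9.1 B [-25.   24.9] | 46 z 9.2 B [-23.6  24.9] | 50 z 9.0 B [-24.3  24.7] | 54 z 9.2 B [-24.9  25.1] | 58 z 17.8 B [-25.8  24.9] | 62 z 17.7 B [-24.9  24. ] | 66 z 17.4 B [-25.1  24.7] | 70 z 16.5 B [-24.8  25. ] | 74 z 16.0 B [-24.6  24.8] | 78 z 15.6 B [-24.3  24.5] | 82 z 15.1 B [-25.3  25.6] | 86 z 14.3 B [-24.2  24.6] | 90 z 13.9 B [-24.2  24.5] | 94 z 13.5 B [-24.3  24.6] | 98 z 12.7 B [-23.8  25.1] | 102 z 12.3 B [-24.9  24.5] | 106 z 17.8 B [-24.9  25.2] | 110 z 17.5 B [-25.   24.1] | 114 z 17.1 B [-24.8  23.8] | 118 z 16.2 B [-24.7  24.8] | 122 z 15.6 B [-25.1  25.4] | 126 z 14.8 B [-24.4  24.7] | 130 z 14.3 B [-24.4  24.6] | 134 z 13.5 B [-25.   24.5] | 138 z 12.8 B [-24.2  25.5] | 142 z 12.2 B [-24.1  24.4] | 146 z 11.3 B [-25.   25.3] | 150 z 11.1 B [-23.9  24.2] | 154 z 10.2 B [-24.5  24.8] | 158 z 9.6 B [-24.8  24.2] | 162 z 3.8 B [-24.8  24. ] | 166 z 3.3 B [-25.   24.9] | 170 z 3.2 B [-25.   25.2] | 174 z 3.0 B [-25.2  24.8] | 178 z 3.1 B [-24.5  25.6] | 
A range [ -2.2 199.9]
TCP A 138.3 B -0.6 z 178.0 psi -8.36
```

View pics/w9.png

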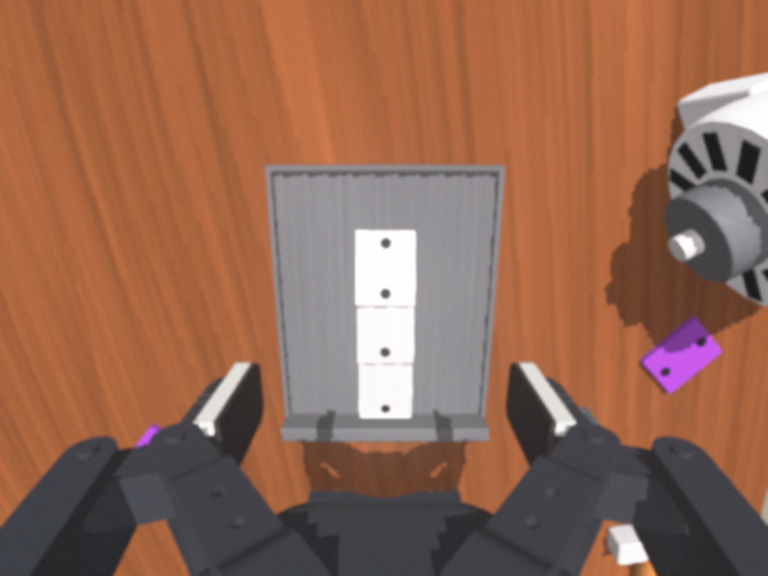

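The last picture shows the finished row: short plate at (385,268), middle at (385,335) and long at (385,390) against the stop. It is straight, both laps are about a third, both lower ends are down on the tray, and the robot is clear.

```bash
python3 -c "
from h import *; print(arm.hand_in())"
```

```text
the job is handed in; nothing more can be done
None
```

The job is handed in: all three plates lie as an overlapping row along the tray's centre line, longest against the stop, with laps of about 24 mm and 20 mm (each about 0.35 of the upper plate's length), finished at about 30 s of the 72 s.

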